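# Tighten a bearing lock ring with the pin spanner

## Task

Run the bearing housing's lock ring home: take the pin spanner, set it on the ring and feel gently for the holes until both pins are fully in an opposite pair, the head flat on the ring, and only then turn the ring clockwise until it comes up firm on the housing. Never load the ring with more than 60 N, whether feeling, seating or turning. Lift the spanner straight out, leaving the ring home, and lay it gently back on the bench on its pins and grip, clear of the housing, with the other loose things left where they lie.

Things in the scene. Friction and masses are not known exactly. Their poses are not given: they have to be found in the camera images.
- bearing_housing: heavy grey round bearing housing, upright, fixed to the bench on a round dark plate 132 mm across; flange 120 mm across with six small bolts, body 101 mm across, rim at height 50 mm. The bright steel lock ring with a 92 mm flange is screwed into its top. Origin: on its axis, at the bench top. Its x axis points to a brass grease nipple and tells nothing of the ring's holes.
- ring_face (a point): on the housing's axis, at the ring's flat top face when the ring is home (56 mm above the bench; up to 1 mm higher while unscrewed). Does not turn with the ring. Four round blind holes, 9.5 mm wide, 12 mm deep, 90 degrees apart on a 58 mm circle; any opposite pair serves. Their direction is NOT measured: look, or rest the pins lightly on the face and turn (90 degrees at most) until they drop in.
- lock_ring (a joint): angle of the lock ring, rad: 0 = home, a hard stop on the rim; positive = unscrewed, counter-clockwise from above (0.5 to 0.95 at first). Tightens clockwise seen from above. Says nothing of where the holes stand, as the thread's start differs. Turns with about 0.25 N m of friction and stays where left; pins rubbing lightly on its face do not turn it. 1 mm bore play lets the pins turn about 0.05 rad either way first.
- pin_spanner: dark steel pin spanner, about 0.4 kg, lying level on its two pins and its grip. Origin: midway between the pins, at their tips (bench height); z up. Pins 7 mm thick with rounded tips at y = +29 and -29 mm, standing 10 mm out of the head, a flat cross bar 82 mm along y, 24 mm along x, from z = 10 to 18 mm. Handle to -x. Centre of mass about 19 mm towards the handle, at z = 20 mm.
- spanner_boss (a point): centre of the square steel boss on the middle of the spanner's head, by which to take it from above: 22 x 22 mm, sides along the spanner's x and y, from 18 to 52 mm above the pin tips. This point lies on the spanner's z axis, 37 mm above the pin tips. The load on the ring is the forces of both pins and the head added up; 0.7 N m on the ring is about 25 N.
- spanner_grip (a point): middle of the black round grip at the end of the spanner's handle: 136 mm to -x of the boss, 14 mm above the pin tips. The grip is 28 mm thick and runs from x = -96 to -176 mm; between it and the head lies a bar 18 mm wide, z = 10 to 18 mm.
- tape_case: black box-shaped hand lamp with a green band, 66 x 90 x 40 mm, lying loose; leave alone. Origin: centre of its underside.
- brush: flat paint brush, 38 x 225 x 14 mm, lying loose; leave alone. Origin: centre of its underside.
- hex_key: black hexagon key, 33 x 93 x 7 mm, lying loose; leave alone. Origin: centre of its underside.
- o_ring: black rubber ring, 59 x 69 x 5 mm, lying loose; leave alone. Origin: centre of its underside.
- scraper: dark-handled scraper, 32 x 165 x 31 mm, lying loose; leave alone. Origin: centre of its underside.
Things that resemble listed ones, but are neither listed nor needed, are in the scene too. Of the things that look like the bearing_housing, the larger one is meant.

How it is judged (in metres and radians):
On the way, in this order (a step that is already met when the one before it is completed fails the run):
1. both pins are fully in two opposite holes, the head flat on the ring, before the ring has been turned (horizontal distance between pin_spanner and ring_face below 0.004 m and z of pin_spanner in the frame of ring_face below -0.0065 m and angle between pin_spanner's own z axis and vertical below 0.08 rad and value of joint lock_ring above 0.35 rad), for 0.2 s.
2. the ring is turned home with both pins still fully in (horizontal distance between pin_spanner and ring_face below 0.004 m and z of pin_spanner in the frame of ring_face below -0.0065 m and value of joint lock_ring below 0.02 rad), for 0.1 s.
At the end, for the whole second after the job is handed in: The lock ring is home (within 0.02 rad of its stop); the pin spanner lies at rest on the bench on its pins and grip (pin tips within 6 mm of the bench top, tilted less than 0.1 rad), its head more than 0.1 m from the housing's axis and nothing of it touching the housing (value of joint lock_ring below 0.02 rad and height (world z) of pin_spanner below 0.006 m and angle between pin_spanner's own z axis and vertical below 0.1 rad and horizontal distance between pin_spanner and bearing_housing above 0.1 m and contact force between pin_spanner and bearing_housing below 0.1 N and linear speed of pin_spanner below 0.02 m/s).
It fails at once if the spanner's pins and head together load the ring with more than 60 N (contact force between pin_spanner and lock_ring above 60 N).
It fails at once if the spanner dropped on the bench (faster than 0.6 m/s within 30 mm of it) (linear speed of pin_spanner above 0.6 m/s and height (world z) of pin_spanner below 0.03 m).
It fails at once if a bystander pushed more than 30 mm (distance of any of tape_case, brush, hex_key, o_ring, scraper from where it was at the start of the episode above 0.03 m).
It also fails if it takes over 67 s, if anything falls off the work surface, if the arm or the gripper's body presses on something with over 40 N, if the wrist force passes 120 N, or if a joint passes its speed limit or range.

## Robot

A 6-joint arm with a two-finger parallel gripper is mounted at the origin on a cart in front of the work surface, level with it; the furniture and walls round the work are solid. World frame = base frame: x ahead of the robot, y to its left, z up, the work surface at z = 0. Lengths are in mm, angles in rad, forces in N, time in s.
With the tool pointing down it reaches from about 350 to 775 mm from the base axis. Payload 7.3 kg.
Tool frame: the origin (TCP) lies on the front face of the gripper's body, between the roots of the fingers; the fingertips stand 66 mm ahead of it and the grasp point (between the pads) lies 47 mm ahead of it (bot.tip_extent is the distance from the TCP to the fingertips, in mm); z points along the fingers, y is the line along which they close (so a half turn about z gives the same grasp; the last joint's range is limited). The gripper opens to 92 mm and grips with 3 to 60 N. Pads are 19 mm wide; open, the fingers measure 130 mm over their backs; the gripper's body (75 mm by 190 mm) begins 47 mm behind the grasp point.
Start: joints at [1.081, 0.342, 1.524, -0, 1.275, -0.146], TCP at [176.944, 494.297, 292.241] pointing down, gripper open.
Joint ranges: [-2.53, 2.53], [-0.77, 2.02], [0.04, 2.7], [-1, 4.14], [0.28, 2.66], [-3.11, 3.11]. Speed limits (rad/s): [2.57, 2.57, 3.14, 3.14, 3.14, 3.14].

## Interface

Orientations are given as [roll, pitch, yaw] about the fixed x, y, z axes, in that order (R = Rz(yaw) Ry(pitch) Rx(roll)).
In Python, from plant import readout, viewer, order, bot gives the robot as it stands.
- The arm moves only by the shell command python3 -m creep 'ROWS'. ROWS is text: rows parted by semicolons, each of 7 numbers parted by spaces: the shift along the world's x, y, z in m, then the turn, a rotation vector about the world's x, y, z in rad, then the opening in per cent of the stroke, from 0 (shut) to 100 (fully open). A call has 1 to 8 rows; each row shifts and turns the commanded pose from where the row before left it; what a row does not reach is not made up. A row lasts 1/12 s, in which the tool goes at most 41.7 mm and 7.16 degrees, less where a joint would pass 70% of its speed; a pose out of reach is approached as far as the arm can. A call is refused whole if a number of a shift passes 0.0417 or a number of a turn 0.125, either way. A call with a gripper value outside its range is refused whole. The fingers move at their own pace and stop on an object; the grip force is fixed at half the most. Time passes only in rows, so rows that do not move let the fingers close. It gives the time, the measured TCP pose, the force, the opening and the grip force at its end, in the units of the state.
- readout.get_obs(): the state, without advancing time (a new reading comes with each control period).
- viewer.capture(name): name is "scene" or "top" or "wrist"; returns the picture (400x640x3 uint8, red, green, blue); there is no depth.
- viewer.camera_info(name): a dict with "fx", "fy", "cx", "cy" (pixels), "origin" and "rotation" of the camera in the world. Camera axes: x right, y up, looking along -z (the intrinsics and any distortion apply to the point x, -y, -z); pixel columns grow to the right and rows downward; lengths in mm; the calibration is good to about 2 mm. A picture is of the moment at which its call begins: read the wrist's pose just before it. camera_info takes no time and is no camera call; for the wrist camera it gives the pose at the moment of the call.
- order.close_job(): hands the job in; it is judged then, once.
The state is a dict: "time": time; "joint_positions": joint angles; "dq": joint speeds; "tau": joint torques, N m; "tool_pos": TCP position; "tcp_rot": TCP orientation; "contact_force": force on the tool from outside, world axes, zero at the start; "moment": the same for the moment, N m; "grip_width": finger opening in mm; "finger_force": force on a finger pad.
Only numpy, scipy, OpenCV 4.12 (cv2) and the standard library are available. Lean on these libraries where they do the work, as an engineer would, in place of code of your own. Each camera call takes 0.05 s, during which the arm holds its last target. There are 200 camera calls.

## Working session

There is one attempt and no reset: what is moved stays moved. The work goes in short steps, Python scripts to look and compute and a shell command to move; the robot and the scene stay as the last step left them, time stands still between calls to the robot, and variables do not carry over. Pictures are saved under pics/ and viewed, at most 10 in all, crops included, and the job is handed in when it is done.

```bash
mkdir -p pics; ls
python3 - <<'E'
from plant import readout, viewer
import cv2, json
o=readout.get_obs(); print({k:(v if not hasattr(v,'tolist') else v.tolist()) for k,v in o.items()})
for n in ("top","scene"):
    im=viewer.capture(n); cv2.imwrite(f"pics/{n}0.png",im[:,:,::-1]); print(n,viewer.camera_info(n))
E
```

```text
pics
{'time': 0.0, 'joint_positions': [1.0810012695006044, 0.3427280456249401, 1.5250353499698202, -8.619707470193851e-06, 1.2754099178670721, -0.14600973886262325], 'dq': [0.0016660951986494014, 0.0005229723019431022, 0.0014902897137957685, 0.0012150551483635652, 0.0015924749617630238, 0.000663078174448195], 'tau': [-0.0002579985539341578, -43.12512159347534, -24.421287775039673, 0.07193435914814472, 0.055948536610230803, -0.0001472153462600545], 'tool_pos': [176.78783311360755, 494.0017524408764, 291.5357308491161], 'tcp_rot': [-3.140027613489368, -0.00022181777525331903, 2.7978096773777206], 'contact_force': [0.4214843662405023, 0.2685139391315634, -0.205253940638956], 'moment': [-0.004659492011017821, 0.033802985833295614, 0.01733512700135933], 'finger_force': 0.0, 'grip_width': 91.74737388499491}
top {'fx': 360.98276526891897, 'fy': 360.98276526891897, 'cx': 321.8476988129342, 'cy': 196.3740481613655, 'origin': array([462.2698937 , 252.66314879, 928.32999248]), 'rotation': array([ 7.14464573e-02, -1.05795217e-03, -1.56706347e+00])}
scene {'fx': 442.81632093921183, 'fy': 442.81632093921183, 'cx': 324.6765066034242, 'cy': 199.87605597882245, 'origin': array([-160.7996241 ,  -79.337562  ,  521.43095576]), 'rotation': array([ 1.03556282e+00, -3.26043986e-04, -1.13822353e+00])}
```

View pics/top0.png

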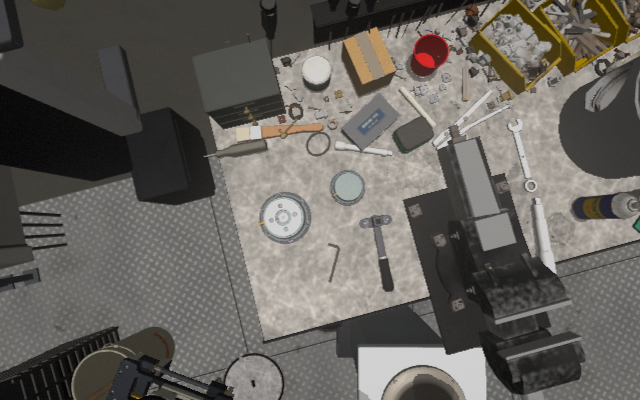

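View pics/scene0.png

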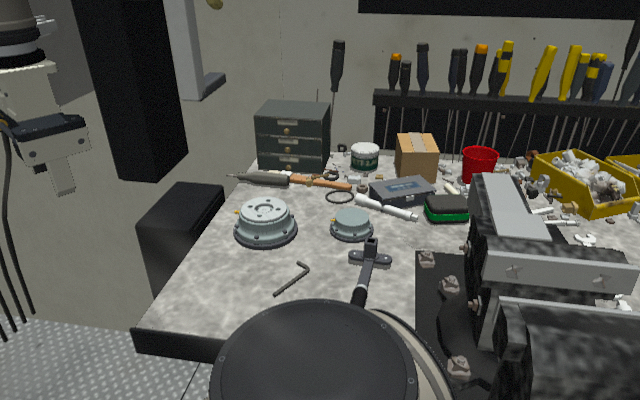

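The top view shows the large housing near (284,218) with its ring holes visible. The spanner head is near (376,221) and the grip near (387,275). The smaller decoy is at (347,187).

```bash
cat > h.py <<'E'
import numpy as np, cv2
from scipy.spatial.transform import Rotation as R
from plant import readout, viewer
def ray(ci,u,v,z):
    d=R.from_euler('xyz',ci['rotation']).apply([(u-ci['cx'])/ci['fx'],-(v-ci['cy'])/ci['fy'],-1.])
    o=np.array(ci['origin']); return o+d*(z-o[2])/d[2]
def proj(ci,p):
    q=R.from_euler('xyz',ci['rotation']).inv().apply(np.array(p)-ci['origin'])
    return ci['cx']-ci['fx']*q[0]/q[2], ci['cy']+ci['fy']*q[1]/q[2]
E
python3 - <<'E'
from h import *
ci=viewer.camera_info('top')
for n,u,v,z in (('ring',283.5,217.5,57),('boss',376,219,52),('pinL',363,222,18),('pinR',390,220,18),('grip',387,277,20),('gripend',388,290,20),('small',347,187,30)): print(n,ray(ci,u,v,z).round(1))
im=cv2.imread('pics/top0.png')
a=cv2.resize(im[180:260,250:320],None,fx=6,fy=6,interpolation=cv2.INTER_CUBIC);b=cv2.resize(im[205:295,350:405],None,fx=6,fy=6,interpolation=cv2.INTER_CUBIC)
c=np.zeros((540,750,3),np.uint8);c[:480,:420]=a;c[:540,420:750]=b;cv2.imwrite('pics/c1.png',c)
E
```

```text
ring [473.2 344.2  57. ]
boss [470.5 120.5  52. ]
pinL [463.2 148.2  18. ]
pinR [468.5  80.2  18. ]
grip [327.2  89.4  20. ]
gripend [295.4  87.2  20. ]
small [550.3 189.2  30. ]
```

View pics/c1.png

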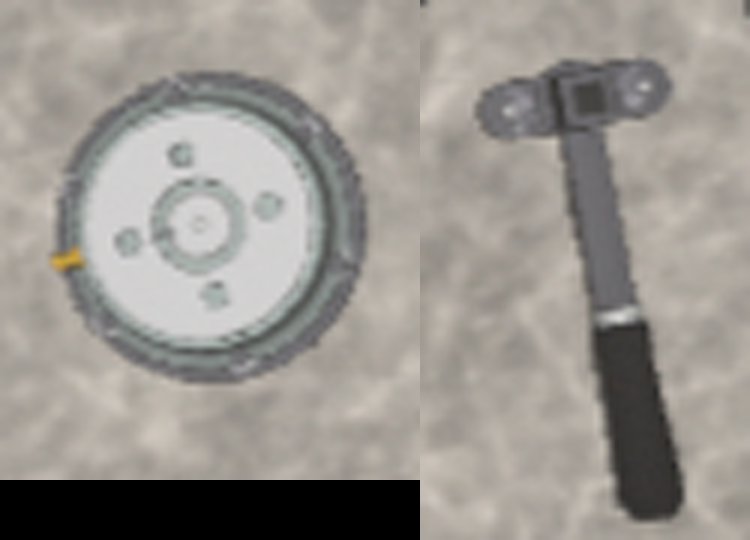

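The crop puts the ring centre at (283,217.3), with its holes about 14° from world x. The spanner yaw is about 10°. I'll hover over the boss with the fingers closing along the spanner's x axis.

```bash
python3 - <<'E'
from h import *
ci=viewer.camera_info('top')
h=[ray(ci,250+a/6-.4,180+b/6-.4,57)[:2] for a,b in((181,154),(129,242),(215,294),(268,206))]
c=np.mean(h,0);print('ring',c,[np.degrees(np.arctan2(*(p-c)[::-1])).round(1) for p in h],[np.linalg.norm(p-c).round(1) for p in h])
f=lambda a,b,z:ray(ci,350+(a-420)/6-.4,205+b/6-.4,z)[:2]
b=f(588,98,52);L=f(515,110,18);Rr=f(641,88,18);g=f(655,500,18);print('boss',b,'mid',(L+Rr)/2,L-Rr,'grip end',g)
E
R='0.018 -0.024 -0.003 0 0 -0.065 100'; python3 -m creep '0.018 -0.024 -0.003 0 0 -0.065 100;0.018 -0.024 -0.003 0 0 -0.065 100;0.018 -0.024 -0.003 0 0 -0.065 100;0.018 -0.024 -0.003 0 0 -0.065 100;0.018 -0.024 -0.003 0 0 -0.065 100;0.018 -0.024 -0.003 0 0 -0.065 100;0.018 -0.024 -0.003 0 0 -0.065 100;0.018 -0.024 -0.003 0 0 -0.065 100'
python3 -m creep '0.018 -0.024 -0.003 0 0 -0.065 100;0.018 -0.024 -0.003 0 0 -0.065 100;0.018 -0.024 -0.003 0 0 -0.065 100;0.018 -0.024 -0.003 0 0 -0.065 100;0.018 -0.024 -0.003 0 0 -0.065 100;0.018 -0.024 -0.003 0 0 -0.065 100;0.018 -0.024 -0.003 0 0 -0.065 100;0 0 0 0 0 0 100'
python3 - <<'E'
from h import *
o=readout.get_obs();print(o['time'],o['tool_pos'],o['tcp_rot'])
im=viewer.capture('wrist');cv2.imwrite('pics/w1.png',im[:,:,::-1]);print(viewer.camera_info('wrist'))
E
```

```text
ring [474.63606148 346.26807376] [np.float64(14.5), np.float64(104.9), np.float64(-165.9), np.float64(-75.4)] [np.float64(29.0), np.float64(28.7), np.float64(28.9), np.float64(28.9)]
boss [465.85972196 116.69207881] mid [465.56673523 115.60385224] [-9.40276574 52.9149831 ] grip end [300.07415266  84.88903124]
time: 0.77
tool_pos: [321.4, 300.9, 267.9]
tcp_rot: [-3.141, -0.0, 2.275]
contact_force: [0.7, 1.2, 0.6]
grip_width: 91.8
finger_force: 0.0
time: 1.43
tool_pos: [449.4, 130.9, 246.5]
tcp_rot: [3.141, 0.001, 1.816]
contact_force: [-0.0, 0.2, 0.3]
grip_width: 92.0
finger_force: 0.0
1.4333 [449.37347682 130.86355014 246.4957053 ] [3.14137286e+00 1.49521508e-03 1.81591549e+00]
{'fx': 281.3788922730487, 'fy': 281.3788922730487, 'cx': 317.8036308670265, 'cy': 199.85289465518397, 'origin': array([428.84092391, 214.13625659, 339.81248347]), 'rotation': array([-0.31213948,  0.00107576,  0.24698894])}
```

View pics/w1.png

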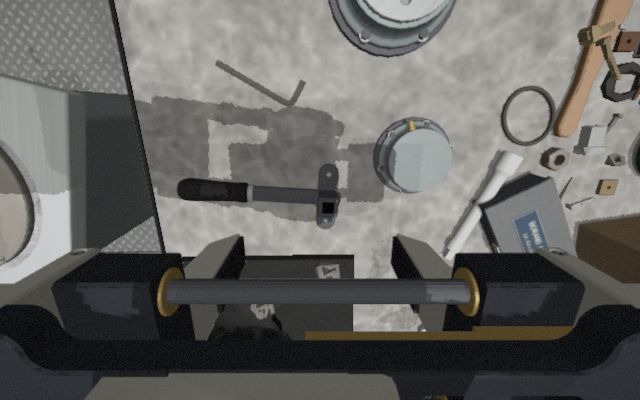

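The wrist view shows the spanner's boss top at about (328,208), the head from y=165 to 227 and the grip to the left, towards the robot. Triangulating the boss from the wrist:

Run:
```python
from h import *
ci=viewer.camera_info('wrist')
im=cv2.imread('pics/w1.png')
g=cv2.cvtColor(im,cv2.COLOR_BGR2GRAY)
cv2.imwrite('pics/w1c.png',cv2.resize(im[155:240,170:350],None,fx=4,fy=4,interpolation=cv2.INTER_CUBIC))
for n,u,v,z in(('boss',328,208,52),('hp1',329,173,18),('hp2',325,222,18),('gripend',180,188,16),('ring',404,2,57)):print(n,ray(ci,u,v,z).round(1))
```

```text
boss [464.2 117.7  52. ]
hp1 [458.5 148.5  18. ]
hp2 [469.5  87.7  18. ]
gripend [290.9  86.9  16. ]
ring [479.  317.2  57. ]
```

View pics/w1c.png

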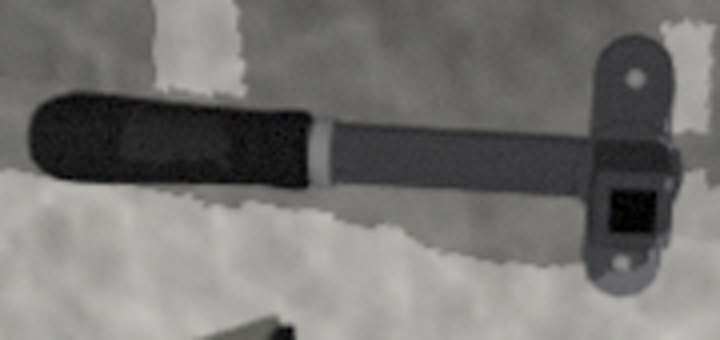

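```bash
python3 -m creep '0.0078 -0.007 -0.02 0 0 -0.033 100;0.0078 -0.007 -0.02 0 0 -0.033 100;0 0 -0.025 0 0 0 100;0 0 -0.03 0 0 0 100;0 0 -0.03 0 0 0 100;0 0 -0.02 0 0 0 60;0 0 -0.014 0 0 0 60;0 0 0 0 0 0 60'; python3 -m creep '0 0 0 0 0 0 0;0 0 0 0 0 0 0;0 0 0 0 0 0 0;0 0 0 0 0 0 0;0 0 0 0 0 0 0;0 0 0 0 0 0 0'
```

```text
time: 2.15
tool_pos: [460.2, 120.9, 85.7]
tcp_rot: [-3.136, -0.001, 1.758]
contact_force: [0.0, -1.4, 0.7]
grip_width: 76.2
finger_force: 0.0
time: 2.65
tool_pos: [462.8, 120.3, 88.8]
tcp_rot: [3.14, 0.0, 1.757]
contact_force: [-0.3, -0.4, 0.8]
grip_width: 36.5
finger_force: 0.0
```

```bash
python3 -m creep '0 0 0 0 0 0 0;0 0 0 0 0 0 0;0 0 0 0 0 0 0;0 0 0 0 0 0 0;0 0 0 0 0 0 0'; python3 -c "
from h import *
for i in range(3):
  im=viewer.capture('wrist'); o=readout.get_obs();print(o['tool_pos'],o['tcp_rot'],o['grip_width'],o['contact_force'],o['moment'],o['finger_force'])
cv2.imwrite('pics/w2.png',im[:,:,::-1])"
```

```text
time: 3.07
tool_pos: [462.7, 120.3, 88.4]
tcp_rot: [3.141, 0.0, 1.757]
contact_force: [0.4, -0.2, 2.3]
grip_width: 22.2
finger_force: 30.0
[462.69101323 120.28110937  88.36103157] [3.14118849e+00 5.76136920e-05 1.75674358e+00] 21.69461442241224 [ 0.39745211 -0.45774743  2.42232038] [-0.13585975  0.0856528   0.00021583] 30.00050961971283
[462.71943393 120.28443329  88.37284772] [3.14107067e+00 8.15166096e-05 1.75677296e+00] 21.6779969440922 [ 0.83075446 -0.01502111  2.04682074] [-0.09033305  0.12877019 -0.01423144] 30.000519454479218
[462.69540699 120.27876336  88.34885627] [3.14114681e+00 9.59714527e-05 1.75678874e+00] 21.916347740252696 [ 0.32066015 -0.48135869  2.26103624] [-0.16353959  0.09601504  0.0291443 ] 30.000901222229004
```

View pics/w2.png

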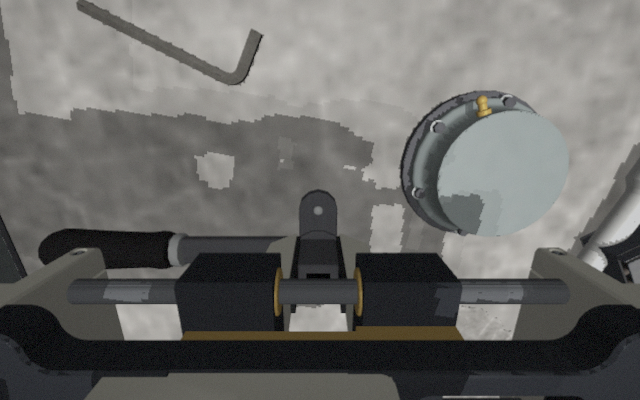

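The wrist view shows the gripped head. Its +y pin bolt is at (318,211) and its rounded end at (318,190).

```bash
python3 - <<'E'
from h import *
ci=viewer.camera_info('wrist');o=readout.get_obs();t=np.array(o['tool_pos'])[:2];yaw=o['tcp_rot'][2]-np.pi/2
ex=np.array([np.cos(yaw),np.sin(yaw)]);ey=np.array([-ex[1],ex[0]])
for n,u,v,z in(('bolt',318,211,18),('bolt20',318,211,20),('end',318,190,18),('neckL',301,234,18),('neckR',338,234,18)):
    d=ray(ci,u,v,z)[:2]-t;print(n,(d@ex).round(1),(d@ey).round(1))
print(yaw,ci['origin'],ci['rotation'])
E
python3 -m creep '0 0 0.012 0 0 0 0;0 0 0.02 0 0 0 0;0 0 0.025 0 0 0 0;0 0 0.025 0 0 0 0;0 0 0.01 0 0 0 0;0 0 0 0 0 0 0'
```

```text
bolt 1.5 23.9
bolt20 1.5 24.7
end 1.5 37.4
neckL -9.3 8.4
neckR 14.2 8.3
0.18599240832639108 [448.55474188 203.04813609 181.60566556] [-0.31208873 -0.00036704  0.18497696]
time: 3.72
tool_pos: [463.2, 120.4, 181.9]
tcp_rot: [3.138, 0.0, 1.757]
contact_force: [1.7, 0.7, -4.9]
grip_width: 21.9
finger_force: 30.0
```

```bash
python3 -m creep '0.001 0.015 0 0 0 0.015 0;0.002 0.03 0 0 0 0.02 0;0.002 0.035 0 0 0 0.02 0;0.002 0.03 0 0 0 0.01 0;0.002 0.02 0 0 0 0 0;0 0.005 0 0 0 0 0;0 0 0 0 0 0 0;0 0 0 0 0 0 0'; python3 -c "
from h import *
o=readout.get_obs();print(o['tool_pos'],o['tcp_rot'],viewer.camera_info('wrist'))
im=viewer.capture('wrist')
cv2.imwrite('pics/w3.png',im[:,:,::-1])"
```

```text
time: 4.38
tool_pos: [470.7, 254.7, 178.7]
tcp_rot: [-3.138, 0.001, 1.823]
contact_force: [0.8, -0.7, -4.9]
grip_width: 21.4
finger_force: 30.0
[470.68206747 254.66980304 178.73272787] [-3.13841769e+00  8.43524511e-04  1.82252162e+00] {'fx': 281.3788922730487, 'fy': 281.3788922730487, 'cx': 317.8036308670265, 'cy': 199.85289465518397, 'origin': array([451.46984971, 336.40135353, 271.91795481]), 'rotation': array([-0.31281255,  0.00330262,  0.25069666])}
```

View pics/w3.png

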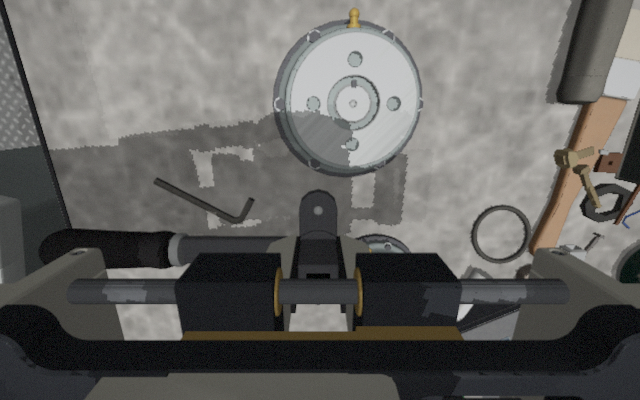

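The wrist view shows the ring with holes near (355,59), (313,103), (393,103) and (350,145). The spanner bolt is still at (318,211).

Run:
```python
from h import *
im=cv2.imread('pics/w3.png');g=cv2.GaussianBlur(cv2.cvtColor(im,cv2.COLOR_BGR2GRAY),(3,3),0).astype(float)
ci=viewer.camera_info('wrist');o=readout.get_obs();t=np.array(o['tool_pos'])[:2];yaw=o['tcp_rot'][2]-np.pi/2
ex=np.array([np.cos(yaw),np.sin(yaw)]);ey=np.array([-ex[1],ex[0]])
P=[]
for u,v in((355,59),(313,103),(350.5,145),(393,103)):
    u0,v0=int(u)-11,int(v)-11;w=g[v0:v0+23,u0:u0+23];m=(w<np.median(w)-25).astype(np.uint8)
    n,l,s,c=cv2.connectedComponentsWithStats(m);k=min(range(1,n),key=lambda k:np.hypot(*(c[k]-11))-s[k,4]/20);s_=s[k]
    uc,vc=u0+s_[0]+s_[2]/2-.5,v0+s_[1]+s_[3]/2-.5
    P.append(ray(ci,uc,vc,56.7)[:2]);print(uc,vc,s_)
P=np.array(P);c=P.mean(0);print('ring',c,'axes',np.degrees(np.arctan2(*(P[0]-P[2])[::-1])),np.degrees(np.arctan2(*(P[3]-P[1])[::-1])),np.linalg.norm(P-c,axis=1))
d=c-t;print('tool frame ring',d@ex,d@ey,'yaw',np.degrees(yaw))
z0=o['tool_pos'][2]-88.4
for n,u,v,z in(('bolt',318,211,18+z0),('end',318,190,18+z0)):
    q=ray(ci,u,v,z)[:2]-t;print(n,q@ex,q@ey)
```

```text
355.0 58.5 [  4   3  15  16 122]
317.5 100.0 [15  7  2  3  5]
349.5 149.0 [10 15  2  1  2]
393.5 103.0 [  5   4  14  15 119]
ring [475.59741202 345.76770293] axes 102.78848690117937 12.173078000225367 [29.61920178 26.45468277 32.67493358 28.70144415]
tool frame ring 27.224480292715207 87.49388210378501 yaw 14.363435186680105
bolt 1.311223397590655 23.802376805688887
end 1.3212075901346065 37.309105358902805
```

Run:
```python
from h import *
im=cv2.imread('pics/w3.png');g=cv2.cvtColor(im,cv2.COLOR_BGR2GRAY)
ci=viewer.camera_info('wrist');o=readout.get_obs();t=np.array(o['tool_pos'])[:2];yaw=o['tcp_rot'][2]-np.pi/2
ex=np.array([np.cos(yaw),np.sin(yaw)]);ey=np.array([-ex[1],ex[0]])
P=[]
for u,v in((355,59),(313,103),(351,145),(393,103)):
    u0,v0=u-9,v-9;w=g[v0:v0+19,u0:u0+19];t_,m=cv2.threshold(w,0,1,cv2.THRESH_BINARY_INV+cv2.THRESH_OTSU)
    n,l,s,c=cv2.connectedComponentsWithStats(m);k=l[9,9];k=k if k else 1+np.argmax(s[1:,4]);s_=s[k]
    uc,vc=u0+s_[0]+s_[2]/2-.5,v0+s_[1]+s_[3]/2-.5
    P.append(ray(ci,uc,vc,56.7)[:2]);print(t_,uc,vc,s_)
P=np.array(P);c=P.mean(0);print('ring',c,np.degrees(np.arctan2(*(P[0]-P[2])[::-1])),np.degrees(np.arctan2(*(P[3]-P[1])[::-1])),np.linalg.norm(P-c,axis=1),(c-t)@ex,(c-t)@ey)
cv2.imwrite('pics/w3c.png',cv2.resize(im[10:190,265:430],None,fx=3,fy=3,interpolation=cv2.INTER_CUBIC))
```

```text
155.0 355.0 57.5 [ 2  1 15 14 67]
177.0 312.0 104.0 [  0   2  17  17 216]
150.0 348.5 140.5 [ 0  0 14 10 87]
148.0 394.5 103.0 [ 5  2 12 15 68]
ring [474.30133866 346.53374426] 101.67387262902037 14.963727447246736 [29.18800204 29.28573121 27.38262347 30.49342862] 26.15895320772881 88.5574973862525
```

View pics/w3c.png

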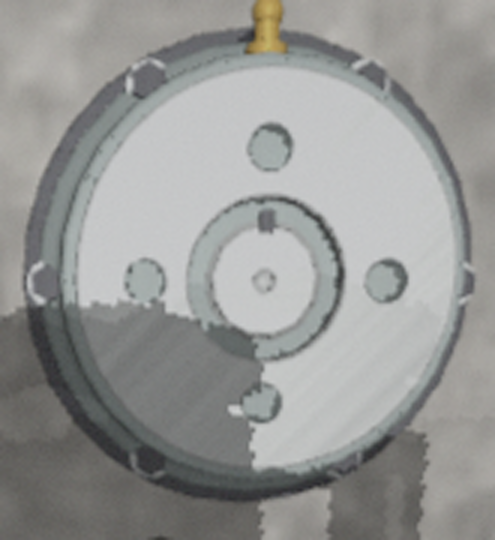

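The crop shows all four holes clearly, at (271,147), (145,280), (261,403) and (386,280) in crop pixels.

Run:
```python
from h import *
ci=viewer.camera_info('wrist');o=readout.get_obs();t=np.array(o['tool_pos'])[:2];yaw=o['tcp_rot'][2]-np.pi/2
ex=np.array([np.cos(yaw),np.sin(yaw)]);ey=np.array([-ex[1],ex[0]])
P=np.array([ray(ci,265+a/3-.33,10+b/3-.33,56.7)[:2] for a,b in((271,147),(145,280),(261,403),(386,280))])
c=P.mean(0);print('ring',c,np.degrees(np.arctan2(*(P[0]-P[2])[::-1])),np.degrees(np.arctan2(*(P[3]-P[1])[::-1])),np.linalg.norm(P-c,axis=1),(c-t)@ex,(c-t)@ey,t,np.degrees(yaw))
```

```text
ring [475.0485018  346.03876961] 104.16420170093609 14.305872620360107 [29.11251413 29.12833751 29.25794646 29.04453863] 26.759972066473104 87.89264478860707 [470.92868038 254.25510993] 14.363435186680105
```

```bash
python3 -m creep '0.0002 0.016 0 0 0 0 0;0.0002 0.026 0 0 0 0 0;0.0002 0.026 0 0 0 0 0;0.0002 0.018 0 0 0 0 0;0.0002 0.008 -0.006 0 0 0 0;0.0002 0.002 -0.01 0 0 0 0;0 0 -0.007 0 0 0 0;0 0 0 0 0 0 0'; python3 -m creep '0 0 0 0 0 0 0;0 0 0 0 0 0 0;0 0 0 0 0 0 0'
```

```text
time: 5.1
tool_pos: [471.7, 349.3, 154.5]
tcp_rot: [-3.136, 0.002, 1.821]
contact_force: [-0.1, 0.7, -5.0]
grip_width: 21.4
finger_force: 30.0
time: 5.35
tool_pos: [473.1, 350.7, 157.6]
tcp_rot: [3.141, -0.0, 1.821]
contact_force: [0.3, -0.1, -5.3]
grip_width: 21.6
finger_force: 30.0
```

```bash
python3 -m creep '-0.001 -0.0004 -0.004 0 0 0 0;0 0 -0.004 0 0 0 0;0 0 -0.001 0 0 0 0;0 0 0 0 0 0 0;0 0 0 0 0 0 0'; python3 -m creep '0 0 -0.001 0 0 0 0;0 0 -0.001 0 0 0 0;0 0 -0.0005 0 0 0 0;0 0 -0.0005 0 0 0 0;0 0 -0.0005 0 0 0 0;0 0 0 0 0 0 0;0 0 0 0 0 0 0'
```

```text
time: 5.77
tool_pos: [471.7, 350.9, 148.1]
tcp_rot: [-3.141, 0.0, 1.822]
contact_force: [-0.1, -0.4, -5.5]
grip_width: 21.6
finger_force: 30.0
time: 6.35
tool_pos: [471.7, 350.9, 144.7]
tcp_rot: [-3.142, 0.0, 1.822]
contact_force: [0.1, 0.5, -5.0]
grip_width: 21.8
finger_force: 30.0
```

```bash
python3 -m creep '0.0003 -0.0005 -0.0005 0 0 0 0;0 0 -0.0005 0 0 0 0;0 0 -0.0005 0 0 0 0;0 0 0 0 0 0 0;0 0 0 0 0 0 0'; python3 -m creep '0 0 -0.0005 0 0 0 0;0 0 -0.0005 0 0 0 0;0 0 -0.0005 0 0 0 0;0 0 0 0 0 0 0;0 0 0 0 0 0 0'
```

```text
time: 6.77
tool_pos: [472.0, 350.4, 143.2]
tcp_rot: [-3.142, 0.0, 1.822]
contact_force: [0.0, -1.3, -5.9]
grip_width: 21.8
finger_force: 30.0
time: 7.18
tool_pos: [472.0, 350.4, 141.7]
tcp_rot: [-3.142, 0.0, 1.822]
contact_force: [0.7, 0.6, -5.0]
grip_width: 21.8
finger_force: 30.0
```

The pins have dropped below the ring face with no load, so I'll carry on down gently.

```bash
python3 -m creep '0 0 -0.001 0 0 0 0;0 0 -0.001 0 0 0 0;0 0 -0.001 0 0 0 0;0 0 0 0 0 0 0;0 0 0 0 0 0 0'; python3 -m creep '0 0 -0.0005 0 0 0 0;0 0 -0.0005 0 0 0 0;0 0 -0.0005 0 0 0 0;0 0 -0.0005 0 0 0 0;0 0 0 0 0 0 0;0 0 0 0 0 0 0'
```

```text
time: 7.6
tool_pos: [472.0, 350.4, 138.6]
tcp_rot: [-3.141, 0.0, 1.822]
contact_force: [0.8, -0.7, -4.2]
grip_width: 21.9
finger_force: 30.0
time: 8.1
tool_pos: [472.0, 350.4, 136.7]
tcp_rot: [-3.142, 0.0, 1.822]
contact_force: [-0.6, 0.3, -4.4]
grip_width: 21.8
finger_force: 30.0
```

```bash
python3 -m creep '0 0 -0.0005 0 0 0 0;0 0 -0.0005 0 0 0 0;0 0 0 0 0 0 0;0 0 0 0 0 0 0'; python3 -m creep '0 0 -0.0004 0 0 0 0;0 0 -0.0003 0 0 0 0;0 0 0 0 0 0 0;0 0 0 0 0 0 0'
```

```text
time: 8.43
tool_pos: [472.0, 350.4, 135.7]
tcp_rot: [-3.142, 0.0, 1.822]
contact_force: [-0.9, -0.2, -5.0]
grip_width: 21.5
finger_force: 30.0
time: 8.77
tool_pos: [472.1, 350.4, 135.5]
tcp_rot: [3.141, -0.0, 1.822]
contact_force: [-1.7, -1.3, 1.3]
grip_width: 21.9
finger_force: 30.0
```

The head is seated with about 6 N on the ring. Now I'll turn clockwise, orbiting the TCP for the ~4.5 mm grip offset.

```bash
python3 -m creep '0.0001 0 0 0 0 -0.02 0;0.00018 0.00004 0 0 0 -0.04 0;0.00018 0.00003 0 0 0 -0.04 0;0 0 0 0 0 0 0'; python3 -c "
from h import *
o=readout.get_obs();print(o['moment'],o['tcp_rot'][2])"
```

```text
time: 9.1
tool_pos: [472.6, 350.5, 135.5]
tcp_rot: [3.141, -0.0, 1.72]
contact_force: [-2.3, -1.7, 2.9]
grip_width: 21.8
finger_force: 30.0
[-0.2754613   0.34467643 -0.12364944] 1.719640778197612
```

```bash
python3 -m creep '0.00018 0.00003 0 0 0 -0.04 0;0.00018 0.00002 0 0 0 -0.04 0;0.00018 0.00002 0 0 0 -0.04 0;0.00018 0.00001 0 0 0 -0.04 0;0.00018 0 0 0 0 -0.04 0;0 0 0 0 0 0 0'; python3 -c "
from h import *
o=readout.get_obs();print(o['moment'],o['tcp_rot'][2])"
```

```text
time: 9.6
tool_pos: [473.5, 350.6, 135.3]
tcp_rot: [3.141, -0.0, 1.521]
contact_force: [-1.9, -1.4, 2.6]
grip_width: 22.0
finger_force: 30.0
[-0.2810476   0.30003355 -0.07902659] 1.521045137787333
```

```bash
python3 -m creep '0.00014 0 0 0 0 -0.03 0;0.00014 0 0 0 0 -0.03 0;0.00014 0 0 0 0 -0.03 0;0.00014 0 0 0 0 -0.03 0;0 0 0 0 0 0 0'; python3 -c "
from h import *
o=readout.get_obs();print(o['moment'],o['tcp_rot'][2])"
```

```text
time: 10.02
tool_pos: [474.1, 350.5, 135.2]
tcp_rot: [3.141, -0.0, 1.402]
contact_force: [-1.0, -2.0, 2.5]
grip_width: 21.9
finger_force: 30.0
[-0.31509324  0.19345102  0.01142703] 1.4023659220654618
```

```bash
python3 -m creep '0.0001 0 0 0 0 -0.02 0;0.0001 -0.00002 0 0 0 -0.02 0;0 0 0 0 0 0 0'; python3 -c "
from h import *
o=readout.get_obs();print(o['moment'],o['tcp_rot'][2])"
```

```text
time: 10.27
tool_pos: [474.3, 350.5, 135.1]
tcp_rot: [3.141, -0.0, 1.361]
contact_force: [-0.7, -1.1, 2.0]
grip_width: 22.0
finger_force: 30.0
[-0.43348744  0.23028017  0.04675809] 1.3610340558887932
```

```bash
python3 -m creep '0.0001 -0.00002 0 0 0 -0.02 0;0.0001 -0.00002 0 0 0 -0.02 0;0.0001 -0.00002 0 0 0 -0.02 0;0 0 0 0 0 0 0'; python3 -c "
from h import *
o=readout.get_obs();print(o['moment'],o['tcp_rot'][2])"
```

```text
time: 10.6
tool_pos: [474.5, 350.4, 135.1]
tcp_rot: [3.141, -0.0, 1.3]
contact_force: [0.1, -1.8, 2.2]
grip_width: 21.9
finger_force: 30.0
[-0.46824974  0.11134119  0.06575593] 1.3001646985403024
```

```bash
python3 -m creep '0.0001 -0.00003 0 0 0 -0.02 0;0.0001 -0.00003 0 0 0 -0.02 0;0.0001 -0.00003 0 0 0 -0.02 0;0 0 0 0 0 0 0'; python3 -c "
from h import *
o=readout.get_obs();print(o['moment'],o['tcp_rot'][2])"
```

```text
time: 10.93
tool_pos: [474.8, 350.3, 135.0]
tcp_rot: [3.141, 0.0, 1.24]
contact_force: [-0.8, -0.7, 1.5]
grip_width: 21.6
finger_force: 30.0
[-0.4591785   0.05735763  0.07834466] 1.2400481142105497
```

```bash
python3 -m creep '0.0001 -0.00003 0 0 0 -0.02 0;0.0001 -0.00003 0 0 0 -0.02 0;0.0001 -0.00003 0 0 0 -0.02 0;0 0 0 0 0 0 0'; python3 -c "
from h import *
o=readout.get_obs();print(o['moment'],o['tcp_rot'][2])"
```

```text
time: 11.27
tool_pos: [475.1, 350.2, 135.0]
tcp_rot: [3.141, 0.0, 1.18]
contact_force: [1.0, -2.3, 1.7]
grip_width: 21.8
finger_force: 30.0
[-0.53319375 -0.01334961  0.05872863] 1.180033148136233
```

```bash
python3 -m creep '0.0001 -0.00004 0 0 0 -0.02 0;0.0001 -0.00004 0 0 0 -0.02 0;0 0 0 0 0 0 0'; python3 -c "
from h import *
o=readout.get_obs();print(o['moment'],o['tcp_rot'][2])
im=viewer.capture('wrist')
cv2.imwrite('pics/w4.png',im[:,:,::-1])"
```

```text
time: 11.52
tool_pos: [475.3, 350.2, 134.9]
tcp_rot: [3.142, 0.0, 1.14]
contact_force: [-0.7, -2.9, -0.2]
grip_width: 21.8
finger_force: 30.0
[-0.50980567 -0.00756586  0.05822903] 1.1400498843615676
```

View pics/w4.png

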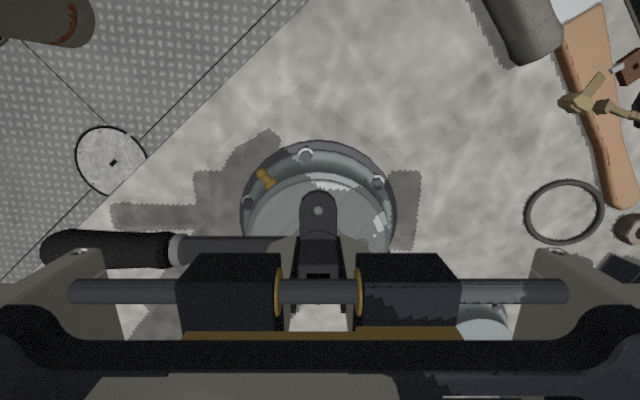

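The wrist view shows the spanner unmoved in the grip, with the bolt still at (318,211), and seated on the ring.

```bash
python3 -m creep '0.0001 -0.00004 0 0 0 -0.02 0;0.0001 -0.00004 0 0 0 -0.02 0;0 0 0 0 0 0 0'; python3 -c "
from h import *
o=readout.get_obs();print(o['moment'],o['tcp_rot'][2])"
```

```text
time: 11.82
tool_pos: [475.5, 350.1, 134.9]
tcp_rot: [3.142, 0.0, 1.1]
contact_force: [-0.1, -1.7, -0.7]
grip_width: 21.9
finger_force: 30.0
[-0.4375084  -0.03262335  0.11392031] 1.1000192730757885
```

```bash
python3 -m creep '0.0001 -0.00004 0 0 0 -0.02 0;0.0001 -0.00004 0 0 0 -0.02 0;0 0 0 0 0 0 0'; python3 -c "
from h import *
o=readout.get_obs();print(o['moment'],o['tcp_rot'][2])"
```

```text
time: 12.07
tool_pos: [475.6, 350.0, 134.9]
tcp_rot: [-3.142, 0.0, 1.06]
contact_force: [0.4, -1.8, -2.4]
grip_width: 21.5
finger_force: 30.0
[-0.47104077 -0.11633101  0.11522573] 1.0600449637421896
```

```bash
python3 -m creep '0.0001 -0.00004 0 0 0 -0.02 0;0 0 0 0 0 0 0'; python3 -c "
from h import *
o=readout.get_obs();print(o['moment'],o['tcp_rot'][2])"
```

```text
time: 12.23
tool_pos: [475.7, 349.9, 134.9]
tcp_rot: [-3.142, 0.0, 1.04]
contact_force: [0.8, -2.0, -3.1]
grip_width: 21.6
finger_force: 30.0
[-0.52586478 -0.16104231  0.14245595] 1.040263438859006
```

```bash
cat > s.py <<'E'
from h import *
o=readout.get_obs();print('M',np.round(o['moment'],2),'yaw',round(o['tcp_rot'][2],4))
E
python3 -m creep '0.0001 -0.00004 0 0 0 -0.02 0;0 0 0 0 0 0 0'; python3 s.py
```

```text
time: 12.4
tool_pos: [475.8, 349.9, 134.8]
tcp_rot: [-3.141, 0.0, 1.02]
contact_force: [0.4, -2.3, -2.6]
grip_width: 21.6
finger_force: 30.0
M [-0.51 -0.14  0.14] yaw 1.0202
```

```bash
python3 -m creep '0.0001 -0.00004 0 0 0 -0.02 0;0 0 0 0 0 0 0'; python3 s.py
```

```text
time: 12.57
tool_pos: [475.9, 349.9, 134.8]
tcp_rot: [-3.141, 0.0, 1.0]
contact_force: [1.2, -1.8, -3.2]
grip_width: 21.9
finger_force: 30.0
M [-0.49 -0.1   0.1 ] yaw 1.0003
```

```bash
python3 -m creep '0.0001 -0.00004 0 0 0 -0.02 0;0 0 0 0 0 0 0'; python3 s.py
```

```text
time: 12.73
tool_pos: [476.0, 349.8, 134.8]
tcp_rot: [-3.141, 0.0, 0.98]
contact_force: [0.7, -2.3, -4.9]
grip_width: 21.5
finger_force: 30.0
M [-0.52 -0.17  0.15] yaw 0.9802
```

```bash
python3 -m creep '0.0001 -0.00004 0 0 0 -0.02 0;0 0 0 0 0 0 0'; python3 s.py
```

```text
time: 12.9
tool_pos: [476.0, 349.8, 134.8]
tcp_rot: [-3.142, 0.001, 0.961]
contact_force: [0.8, -1.8, -5.9]
grip_width: 22.0
finger_force: 30.1
M [-0.46 -0.1   0.59] yaw 0.961
```

```bash
python3 -m creep '0 0 0 0 0 -0.005 0;0 0 0 0 0 0 0;0 0 0 0 0 0 0'; python3 s.py
```

```text
time: 13.15
tool_pos: [476.0, 349.8, 134.8]
tcp_rot: [-3.142, 0.001, 0.957]
contact_force: [0.6, -2.3, -6.6]
grip_width: 21.7
finger_force: 30.1
M [-0.52 -0.1   0.7 ] yaw 0.9573
```

The ring is firm on its stop, since the moment jumped to 0.7 N m. I'll unload by backing off within the bore play, then lift straight out.

```bash
python3 -m creep '-0.0001 0.00008 0 0 0 0.03 0;-0.00012 0.00008 0 0 0 0.035 0;0 0 0 0 0 0 0;0 0 0 0 0 0 0'; python3 s.py;  python3 -m creep '0 0 0.001 0 0 0 0;0 0 0.002 0 0 0 0;0 0 0.002 0 0 0 0;0 0 0.002 0 0 0 0;0 0 0 0 0 0 0'; python3 s.py
```

```text
time: 13.48
tool_pos: [475.9, 350.3, 135.2]
tcp_rot: [-3.141, -0.001, 1.02]
contact_force: [-0.2, -0.1, -5.6]
grip_width: 21.5
finger_force: 30.0
M [-0.1  -0.01  0.03] yaw 1.0201
time: 13.9
tool_pos: [476.2, 350.2, 142.7]
tcp_rot: [3.141, -0.001, 1.022]
contact_force: [-0.3, -0.7, -4.3]
grip_width: 22.0
finger_force: 30.0
M [-0.16  0.02 -0.03] yaw 1.0216
```

```bash
python3 -m creep '0 0 0.005 0 0 0 0;0 0 0.015 0 0 0 0;0 0 0.02 0 0 0 0;0 0 0.01 0 0 0 0;0 0 0 0 0 0 0'; python3 -m creep '-0.001 -0.015 0 0 0 0.06 0;-0.002 -0.03 0 0 0 0.1 0;-0.002 -0.034 0 0 0 0.11 0;-0.002 -0.034 0 0 0 0.11 0;-0.002 -0.034 0 0 0 0.11 0;-0.002 -0.034 0 0 0 0.11 0;-0.0015 -0.03 0 0 0 0.1 0;-0.001 -0.019 0 0 0 0.035 0'; python3 -m creep '0 0 -0.01 0 0 0 0;0 0 -0.02 0 0 0 0;0 0 -0.025 0 0 0 0;0 0 -0.02 0 0 0 0;0 0 -0.01 0 0 0 0;0 0 -0.005 0 0 0 0;0 0 0 0 0 0 0'
```

```text
time: 14.32
tool_pos: [477.1, 350.7, 195.0]
tcp_rot: [3.139, -0.005, 1.022]
contact_force: [0.6, 0.7, -3.8]
grip_width: 21.7
finger_force: 30.0
time: 14.98
tool_pos: [461.6, 117.5, 191.4]
tcp_rot: [-3.14, 0.001, 1.761]
contact_force: [-0.4, -0.9, -5.5]
grip_width: 21.8
finger_force: 30.0
time: 15.57
tool_pos: [461.7, 119.9, 100.8]
tcp_rot: [-3.139, -0.0, 1.757]
contact_force: [-0.5, 0.1, -4.8]
grip_width: 21.6
finger_force: 30.0
```

```bash
python3 -m creep '0 0 -0.004 0 0 0 0;0 0 -0.004 0 0 0 0;0 0 -0.002 0 0 0 0;0 0 0 0 0 0 0;0 0 0 0 0 0 0;0 0 0 0 0 0 0'; python3 -m creep '0 0 -0.0005 0 0 0 0;0 0 -0.0005 0 0 0 0;0 0 0 0 0 0 0;0 0 0 0 0 0 0'
```

```text
time: 16.07
tool_pos: [462.7, 120.0, 92.4]
tcp_rot: [3.141, 0.0, 1.757]
contact_force: [1.0, 0.1, -5.3]
grip_width: 21.9
finger_force: 30.0
time: 16.4
tool_pos: [462.4, 120.0, 91.1]
tcp_rot: [3.141, 0.0, 1.757]
contact_force: [-0.2, -0.3, -3.4]
grip_width: 21.9
finger_force: 30.0
```

```bash
python3 -m creep '0 0 -0.0005 0 0 0 0;0 0 -0.0005 0 0 0 0;0 0 0 0 0 0 0;0 0 0 0 0 0 0'; python3 s.py; python3 -m creep '0 0 -0.0005 0 0 0 0;0 0 -0.0005 0 0 0 0;0 0 0 0 0 0 0;0 0 0 0 0 0 0'; python3 s.py
```

```text
time: 16.73
tool_pos: [462.4, 120.0, 90.0]
tcp_rot: [-3.142, 0.0, 1.757]
contact_force: [-0.2, -0.4, -3.8]
grip_width: 21.5
finger_force: 30.0
M [-0.06 -0.04  0.01] yaw 1.7568
time: 17.07
tool_pos: [462.4, 120.0, 89.0]
tcp_rot: [-3.142, 0.0, 1.757]
contact_force: [-0.8, 0.6, -4.4]
grip_width: 21.4
finger_force: 30.0
M [-0.07 -0.1   0.01] yaw 1.7568
```

```bash
python3 -m creep '0 0 -0.0004 0 0 0 0;0 0 -0.0004 0 0 0 0;0 0 0 0 0 0 0;0 0 0 0 0 0 0'; python3 s.py
```

```text
time: 17.4
tool_pos: [462.5, 120.0, 88.5]
tcp_rot: [3.141, 0.0, 1.757]
contact_force: [-0.7, -0.6, -0.1]
grip_width: 21.5
finger_force: 30.0
M [-0.11  0.19 -0.01] yaw 1.7568
```

```bash
python3 -m creep '0 0 -0.0001 0 0 0 0;0 0 0 0 0 0 10;0 0 0 0 0 0 30;0 0 0 0 0 0 50;0 0 0 0 0 0 70;0 0 0 0 0 0 70;0 0 0 0 0 0 70'; python3 -m creep '0 0 0.005 0 0 0 70;0 0 0.02 0 0 0 70;0 0 0.03 0 0 0 70;0 0 0.03 0 0 0 70;0 0 0.03 0 0 0 70;0 0.01 0.03 0 0 0 70;0 0 0.01 0 0 0 70;0 0 0 0 0 0 70'; python3 -c "
from h import *
im=viewer.capture('wrist')
cv2.imwrite('pics/w5.png',im[:,:,::-1])"
```

```text
time: 17.98
tool_pos: [462.5, 120.0, 88.2]
tcp_rot: [3.141, 0.0, 1.757]
contact_force: [0.4, -0.2, 0.4]
grip_width: 49.7
finger_force: 0.0
time: 18.65
tool_pos: [463.6, 130.5, 246.4]
tcp_rot: [3.135, 0.0, 1.757]
contact_force: [-1.5, -0.5, 0.8]
grip_width: 63.9
finger_force: 0.0
```

View pics/w5.png

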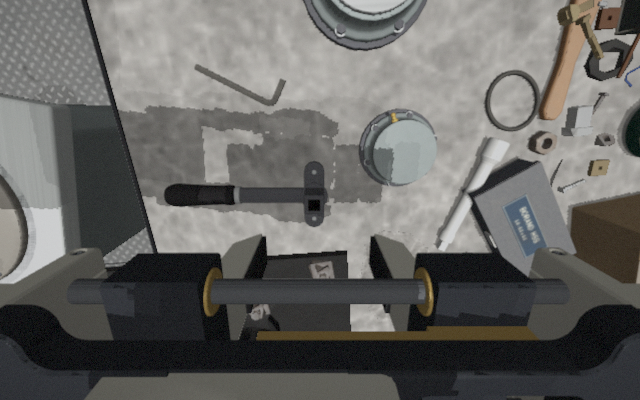

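The spanner lies flat with its boss at (314,205), and the other loose things are undisturbed. Handing in.

```bash
python3 -c "
from plant import order
print(order.close_job())"
```

```text
the job is handed in; nothing more can be done
None
```

I handed the job in at about 19 s of the 67 s allowed: the lock ring is turned up firm on its stop (moment rose from about 0.15 to 0.7 N m), and the spanner is back where it started, flat on its pins and grip; the hand-in returned no verdict and I took no last picture of the ring.

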